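# Calibrate the arc touch bar with one fingertip stroke

## Robot

A 6-joint arm with a two-finger parallel gripper is mounted at the origin on a cart in front of the work surface, level with it; the furniture and walls round the work are solid. World frame = base frame: x ahead of the robot, y to its left, z up, the work surface at z = 0. Lengths are in mm, angles in rad, forces in N, time in s.
With the tool pointing down it reaches from about 375 to 975 mm from the base axis. Payload 3.8 kg.
Tool frame: the origin (TCP) lies on the mounting face of the last link; the fingertips stand 173 mm ahead of it and the grasp point (between the pads) lies 155 mm ahead of it; z points along the fingers, y is the line along which they close (so a half turn about z gives the same grasp; the last joint's range is limited). The gripper opens to 85 mm and grips with 20 to 120 N. Pads are 22 mm wide; open, the fingers measure 114 mm over their backs; the gripper's body (76 mm by 85 mm) begins 54 mm behind the grasp point. The pads swing forward as they close: fully open they stand 13 mm farther back than shut.
Start: joints at [-1.274, 0.264, 1.604, -0, 1.274, -0.037], TCP at [221.149, -637.74, 404.68] pointing down, gripper open.
Joint ranges: [-2.63, 2.63], [-0.94, 2.18], [0.31, 2.57], [-1.31, 4.45], [0, 2.66], [-2.55, 2.55]. Speed limits (rad/s): [2.57, 2.57, 3.14, 3.14, 3.14, 3.14].

## Interface

Orientations are given as a rotation vector (axis times angle).
In Python, from plant import observe, read_camera, hand_in gives the robot as it stands.
- The arm moves only by the shell command python3 -m jog 'ROWS'. ROWS is JSON, a list of rows, each a list of 7 numbers: the finger opening in m, from 0 to 0.0854, then the shift along the tool's x, y, z in m, then the turn, a rotation vector about the tool's x, y, z in rad. In form: [[grip, x, y, z, wx, wy, wz], ...]. A call has exactly 5 rows; each row is the pose to reach, as a shift and turn from the pose commanded when the call began, along the tool's axes at that moment; what a row does not reach only later rows make up. A row lasts 1/8 s, in which the tool goes at most 62.5 mm and 10.7 degrees, less where a joint would pass 70% of its speed; a pose out of reach is approached as far as the arm can. A call with a gripper value outside its range is refused whole. The fingers move at their own pace and stop on an object; the grip force is fixed at half the most. Time passes only in rows, so rows that repeat a pose let the fingers close, or fill a call up. It gives the time, the measured TCP pose, the force and the opening at its end, in the units of the state.
- observe(): the state, without advancing time (a new reading comes with each control period).
- read_camera(name): name is "scene" or "side" or "wrist"; returns a dict with "image" (480x640x3 uint8, red, green, blue), "camera_matrix" (3x3 intrinsics, pixels), "k1" (the pictures are not rectified: a ray, as slopes to the right and down, at radius r is drawn at 1 + k1 r^2 times it, then the intrinsics apply), "rvec" (rotation vector, rad) and "tvec" (3), from world to camera coordinates, as OpenCV has them; the wrist camera has in their place "T_tool_cam" (4x4, takes a point from camera to tool coordinates, whose origin is the TCP and whose axes are the flange's). Camera axes: x right, y down, z forward; pixel columns grow to the right and rows downward; lengths in mm; the calibration is good to about 2 mm. A picture is of the moment at which its call begins: read the wrist's pose just before it. There is no depth.
- hand_in(): hands the job in, once; it reports no verdict.
The state is a dict: "time_s": time; "joints": joint angles; "qvel": joint speeds; "effort": joint torques, N m; "eef_pos": TCP position; "tool_rot": TCP orientation; "wrist_force": force on the tool from outside, world axes, zero at the start; "ft_torque": the same for the moment, N m; "finger_gap": finger opening in mm.
Only numpy, scipy, OpenCV 4.12 (cv2) and the standard library are available. Lean on these libraries where they do the work, as an engineer would, in place of code of your own. Each camera call takes 0.05 s, during which the arm holds its last target. There are 200 camera calls.

## Task

Calibrate the controller's touch bar: with the gripper closed and pointing straight down, set the fingertips lightly on the green mark, press the white bar down slightly and run them steadily along its arc, over the middle of every black dot in turn, to the red mark, without lifting off on the way and without pressing hard. Finish while holding: the program ends with the fingertips still resting on the red mark and the bar still slightly pressed. Leave the stopper inside the arc and the things around standing where they are.

Things in the scene. Friction and masses are not known exactly. Their poses are not given: they have to be found in the camera images.
- console: round grey bench controller, 190 mm across, fixed, any yaw, flat top 22 mm high; origin on its axis at the worktop. A white arc-shaped bar 30 mm wide stands on it, centre line of 65 mm radius about the axis, open at the small display (-x side). Marks every 30 degrees, counter-clockwise from above: green disc (18 mm), six black dots (9 mm), red disc (18 mm), at -105 to +105 degrees from x to y
- touch_bar (a joint): how far the white touch bar is pressed straight down, in m: 0 untouched, 0.008 at its stop. The whole bar sinks level on a spring: about 2 N just moves it, about 6.5 N brings it to its stop. Its flat top is 38 mm above the worktop when untouched, 16 mm above the controller's flat top
- green_mark (a point): centre of the green mark on the top face of the touch bar, 38 mm above the worktop when untouched (it sinks with the bar)
- mark1 (a point): centre of black dot 1 on the top face of the touch bar, 38 mm above the worktop when untouched (it sinks with the bar)
- mark2 (a point): centre of black dot 2 on the top face of the touch bar, 38 mm above the worktop when untouched (it sinks with the bar)
- mark3 (a point): centre of black dot 3 on the top face of the touch bar, 38 mm above the worktop when untouched (it sinks with the bar)
- mark4 (a point): centre of black dot 4 on the top face of the touch bar, 38 mm above the worktop when untouched (it sinks with the bar)
- mark5 (a point): centre of black dot 5 on the top face of the touch bar, 38 mm above the worktop when untouched (it sinks with the bar)
- mark6 (a point): centre of black dot 6 on the top face of the touch bar, 38 mm above the worktop when untouched (it sinks with the bar)
- red_mark (a point): centre of the red mark on the top face of the touch bar, 38 mm above the worktop when untouched (it sinks with the bar)
- stopper: loose dark blue tapered rubber stopper, 29 mm across, 26 mm tall, standing upright inside the arc about the middle of the controller's top; origin at the centre of its underside; must stay where it is
- beaker_pp: loose clear plastic beaker, 52 mm across, 58 mm tall, a bystander; origin at the centre of its underside
- rust_can: loose rusty brown can, 68 mm across, 102 mm tall, a bystander; origin at the centre of its underside
- beaker_glass: loose glass beaker, 59 mm across, 68 mm tall, a bystander; origin at the centre of its underside
- pipette_bulb: loose dark red pipette bulb, 49 mm across, 74 mm tall, a bystander; origin at the centre of its underside

How it is judged (in metres and radians):
On the way, in this order (a step that is already met when the one before it is completed fails the run):
1. the fingertips rest on the green mark with the bar pressed at least 0.5 mm (within 12 mm of its centre) (value of joint touch_bar above 0.0005 m and contact force between the fingers and console above 0.1 N and horizontal distance between the grasp point and green_mark below 0.012 m), for 0.05 s.
2. the fingertips rest on black dot 1 with the bar pressed at least 0.5 mm (within 12 mm of its centre) (value of joint touch_bar above 0.0005 m and contact force between the fingers and console above 0.1 N and horizontal distance between the grasp point and mark1 below 0.012 m), for 0.05 s.
3. the fingertips rest on black dot 2 with the bar pressed at least 0.5 mm (within 12 mm of its centre) (value of joint touch_bar above 0.0005 m and contact force between the fingers and console above 0.1 N and horizontal distance between the grasp point and mark2 below 0.012 m), for 0.05 s.
4. the fingertips rest on black dot 3 with the bar pressed at least 0.5 mm (within 12 mm of its centre) (value of joint touch_bar above 0.0005 m and contact force between the fingers and console above 0.1 N and horizontal distance between the grasp point and mark3 below 0.012 m), for 0.05 s.
5. the fingertips rest on black dot 4 with the bar pressed at least 0.5 mm (within 12 mm of its centre) (value of joint touch_bar above 0.0005 m and contact force between the fingers and console above 0.1 N and horizontal distance between the grasp point and mark4 below 0.012 m), for 0.05 s.
6. the fingertips rest on black dot 5 with the bar pressed at least 0.5 mm (within 12 mm of its centre) (value of joint touch_bar above 0.0005 m and contact force between the fingers and console above 0.1 N and horizontal distance between the grasp point and mark5 below 0.012 m), for 0.05 s.
7. the fingertips rest on black dot 6 with the bar pressed at least 0.5 mm (within 12 mm of its centre) (value of joint touch_bar above 0.0005 m and contact force between the fingers and console above 0.1 N and horizontal distance between the grasp point and mark6 below 0.012 m), for 0.05 s.
8. the fingertips rest on the red mark with the bar pressed at least 0.5 mm (within 12 mm of its centre) (value of joint touch_bar above 0.0005 m and contact force between the fingers and console above 0.1 N and horizontal distance between the grasp point and red_mark below 0.012 m), for 0.05 s.
At the end, for the whole second after the job is handed in: The fingertips still press the bar by at least 0.5 mm, within 12 mm of the red mark's centre; the stopper and the bystanders are within 15 mm of where they stood, the stopper upright (all of step 8 and distance of each of stopper, beaker_pp, rust_can, beaker_glass, pipette_bulb from where it was at the start of the episode below 0.015 m and angle between stopper's own z axis and vertical below 0.2 rad); the arm keeps its last pose, push and grip.
It fails at once if the fingertips are lifted off the bar part-way: low over a black dot with the bar not pressed ((horizontal distance between the grasp point and mark1 below 0.012 m or horizontal distance between the grasp point and mark2 below 0.012 m or horizontal distance between the grasp point and mark3 below 0.012 m or horizontal distance between the grasp point and mark4 below 0.012 m or horizontal distance between the grasp point and mark5 below 0.012 m or horizontal distance between the grasp point and mark6 below 0.012 m) and height (world z) of the grasp point below 0.085 m and value of joint touch_bar below 0.0002 m).
It fails at once if the controller is pressed hard: over 15 N (contact force between the fingers and console above 15 N).
It fails at once if the arm leans on the controller (contact force between the arm and console above 15 N).
It fails at once if the stopper or a bystander is pushed, lifted or carried more than 15 mm (distance of any of stopper, beaker_pp, rust_can, beaker_glass, pipette_bulb from where it was at the start of the episode above 0.015 m).
It also fails if it takes over 48 s, if anything falls off the work surface, if the arm or the gripper's body presses on something with over 40 N, if the wrist force passes 120 N, or if a joint passes its speed limit or range.

## Working session

There is one attempt and no reset: what is moved stays moved. The work goes in short steps, Python scripts to look and compute and a shell command to move; the robot and the scene stay as the last step left them, time stands still between calls to the robot, and variables do not carry over. Pictures are saved under pics/ and viewed, on a budget of 10 in all, crops included, one or two more only if the job needs it, and the job is handed in when it is done.

```bash
mkdir -p pics; ls; cat > h.py <<'E'
import numpy as np, cv2
from plant import observe, read_camera, hand_in
def snap(n,f):
    s=observe(); r=read_camera(n); cv2.imwrite(f,r["image"][:,:,::-1]); np.save(f+'.npy',{'s':s,'r':r},allow_pickle=True); return s,r
def cam(s,r):
    if "rvec" in r:
        R=cv2.Rodrigues(np.array(r["rvec"],float))[0]; t=np.array(r["tvec"],float).ravel(); return R,t
    Rt=cv2.Rodrigues(np.array(s["tool_rot"],float))[0]; T=np.array(r["T_tool_cam"])
    Rw=Rt@T[:3,:3]; c=Rt@T[:3,3]+np.array(s["eef_pos"]); return Rw.T,-Rw.T@c
def px2w(f,uv,z):
    d=np.load(f+'.npy',allow_pickle=True).item(); R,t=cam(d['s'],d['r']); K=np.array(d['r']["camera_matrix"]); k=d['r']["k1"]
    p=cv2.undistortPoints(np.array(uv,float).reshape(-1,1,2),K,np.array([k,0,0,0.])).reshape(-1,2)
    c=-R.T@t; v=np.c_[p,np.ones(len(p))]@R
    return c+v*((z-c[2])/v[:,2])[:,None]
def w2px(f,P):
    d=np.load(f+'.npy',allow_pickle=True).item(); R,t=cam(d['s'],d['r'])
    return cv2.projectPoints(np.array(P,float),cv2.Rodrigues(R)[0],t,np.array(d['r']["camera_matrix"]),np.array([d['r']["k1"],0,0,0.]))[0].reshape(-1,2)
E
python3 - <<'E'
from h import *
s,_=snap("scene","pics/a.png"); print(s); snap("side","pics/b.png")
E
```

```text
pics
{'time_s': 0.0, 'joints': array([-1.27390905e+00,  2.64757998e-01,  1.60537676e+00,  1.34011337e-05,
        1.27370598e+00, -3.68726931e-02]), 'qvel': array([-0.00125603,  0.00067112,  0.00044514, -0.00040092,  0.00044438,
        0.00174191]), 'effort': array([-3.65431169e-04, -5.15107369e+01, -3.67317224e+01,  2.94241472e-04,
        1.30352468e-02,  2.15473420e-05]), 'eef_pos': array([ 221.04534258, -637.41547135,  403.35683987]), 'tool_rot': array([-3.09575030e+00, -5.21462281e-01,  4.37536947e-04]), 'wrist_force': array([ 1.11914166,  0.31635081, -0.19795914]), 'ft_torque': array([-0.03314218,  0.01916745, -0.01298245]), 'finger_gap': 85.32839833959984}
```

View pics/a.png

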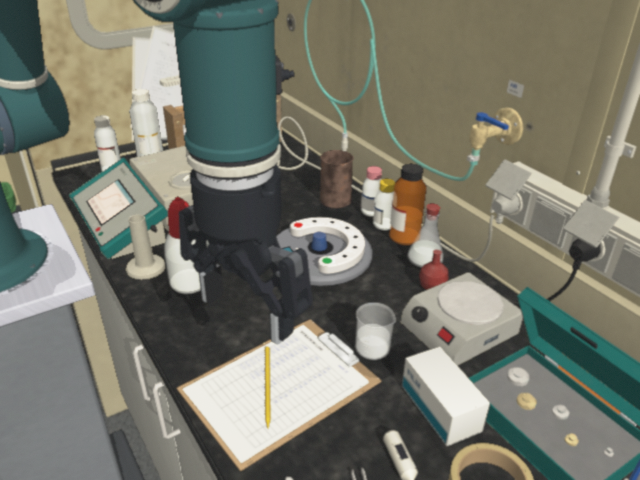

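View pics/b.png

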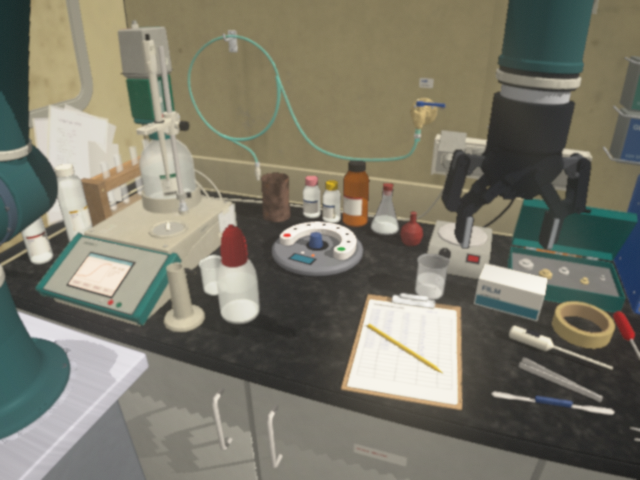

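Scene: console at about (322,248), red mark (297,225), green (327,261). Side: red (287,235), green (341,250), can (275,197) behind, wash bottle (238,275) in front.

```bash
python3 - <<'E'
from h import *
np.set_printoptions(precision=1,suppress=True)
for f,u in (("pics/a.png",[(297,225),(327,261),(337,178)]),("pics/b.png",[(287,235),(341,250),(275,197)])):
    p=px2w(f,u[:2],38);print(p)
    r,g=p[0,:2],p[1,:2];m=(r+g)/2;d=(r-g)/np.linalg.norm(r-g); n=np.array([d[1],-d[0]])  # console x from y
    print("dist",np.linalg.norm(r-g),"axis",m-n*65*np.cos(np.radians(105)),"yaw",np.degrees(np.arctan2(n[1],n[0])))
    print("can",px2w(f,[u[2]],51))
print("wash a",px2w("pics/a.png",[(188,285)],0),"b",px2w("pics/b.png",[(240,318)],0), px2w("pics/a.png",[(178,203)],150),px2w("pics/b.png",[(234,228)],150))
print("bulb/flask",px2w("pics/b.png",[(385,230),(411,242),(356,222),(432,295),(211,290),(330,218)],0))
E
```

```text
[[ 515.3 -237.6   38. ]
 [ 500.  -363.7   38. ]]
dist 127.0109421533412 axis [ 524.3 -302.7] yaw -6.90652127555538
can [[ 670.9 -140.9   51. ]]
[[ 518.3 -238.    38. ]
 [ 496.7 -363.8   38. ]]
dist 127.63365355533038 axis [ 524.1 -303.8] yaw -9.764125586369328
can [[ 667.1 -140.6   51. ]]
wash a [[ 286.8 -253.6    0. ]] b [[ 278.7 -255.7    0. ]] [[ 296.1 -233.1  150. ]] [[ 316.3 -238.6  150. ]]
bulb/flask [[ 686.2 -410.7   -0. ]
 [ 648.7 -478.5    0. ]
 [ 703.5 -335.3    0. ]
 [ 458.9 -552.4    0. ]
 [ 333.6 -164.     0. ]
 [ 702.9 -269.3   -0. ]]
```

```bash
python3 -m jog '[[0,0.045,-0.027,0,0,0,0],[0,0.09,-0.054,0,0,0,0],[0,0.135,-0.081,0,0,0,0],[0,0.18,-0.108,0,0,0,0],[0,0.22,-0.133,0,0,0,0]]'; python3 -m jog '[[0,0.045,-0.027,0,0,0,0],[0,0.09,-0.054,0,0,0,0],[0,0.13,-0.08,0,0,0,0],[0,0.15,-0.092,0,0,0,0],[0,0.15,-0.092,0,0,0,0]]'
python3 - <<'E'
from h import *
s,r=snap("wrist","pics/c.png"); print(s['eef_pos'],s['tool_rot'],s['wrist_force'],s['finger_gap'],r['T_tool_cam'])
E
```

```text
time_s: 0.72
eef_pos: [386.3, -438.3, 404.2]
tool_rot: [-3.097, -0.522, 0.0]
wrist_force: [-0.4, -0.8, -0.1]
finger_gap: 0.0
time_s: 1.35
eef_pos: [497.7, -302.5, 404.1]
tool_rot: [-3.096, -0.526, 0.001]
wrist_force: [0.5, -0.0, 0.8]
finger_gap: 0.1
[ 497.74596398 -302.45746417  404.09390928] [-3.09636762e+00 -5.26341878e-01  1.13071144e-03] [ 0.52421441 -0.01121844  0.8118398 ] 0.10882322141329778 [[ 4.39882723e-04 -9.50279966e-01 -3.11396520e-01  8.11904917e+01]
 [ 9.99999870e-01  4.98304807e-04 -1.08050047e-04  8.07942939e-01]
 [ 2.57848178e-04 -3.11396432e-01  9.50280062e-01  2.96491618e+01]
 [ 0.00000000e+00  0.00000000e+00  0.00000000e+00  1.00000000e+00]]
```

View pics/c.png

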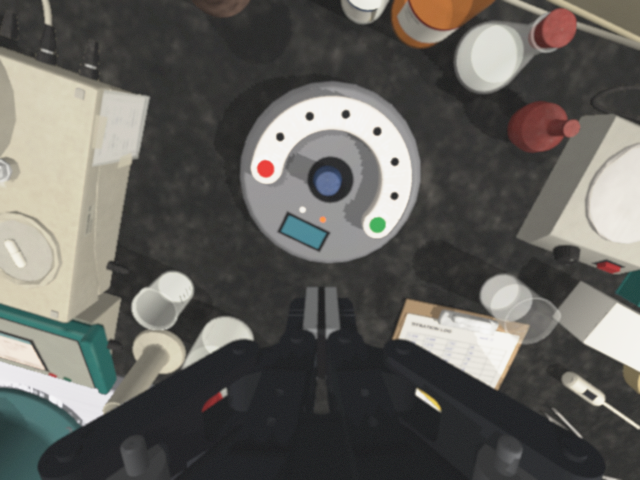

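Wrist view: green (377,225), dots (394,196),(394.5,161),(377,131),(346,114),(309.5,116),(280,137), red (266,169). The stopper is at (328,181) and nothing is in the way.

```bash
python3 - <<'E'
from h import *
from scipy.optimize import least_squares
np.set_printoptions(precision=1,suppress=True)
p=px2w("pics/c.png",[(377,225),(394,196),(394.5,161),(377,131),(346,114),(309.5,116),(280,137),(266,169)],38)[:,:2]
a=np.radians(np.arange(-105,106,30))
F=lambda q:q[:2]+65*np.c_[np.cos(a+q[2]),np.sin(a+q[2])]
s=least_squares(lambda q:(F(q)-p).ravel(),[524,-303,-.15]); q=s.x
print(q[:2],np.degrees(q[2]),"rms",np.sqrt(2*s.cost/8))
st=observe();R=cv2.Rodrigues(np.array(st["tool_rot"]))[0]
print("tool axes\n",R); g=np.array(st['eef_pos'])+155*R[:,2]; print("grasp",g)
M=np.c_[F(q),np.full(8,38)]
print(M); print("tool shifts from present (mm)\n",(M-g)@R)
E
```

```text
[ 527.5 -302.6] -7.5511620339474295 rms 0.4412094736020413
tool axes
 [[ 0.9  0.3 -0. ]
 [ 0.3 -0.9  0. ]
 [-0.  -0.  -1. ]]
grasp [ 497.  -303.4  249.2]
[[ 502.6 -362.6   38. ]
 [ 536.  -367.1   38. ]
 [ 567.  -354.2   38. ]
 [ 587.6 -327.5   38. ]
 [ 592.  -294.2   38. ]
 [ 579.1 -263.1   38. ]
 [ 552.5 -242.6   38. ]
 [ 519.1 -238.2   38. ]]
tool shifts from present (mm)
 [[-14.   57.9 211.2]
 [ 16.   73.1 211.1]
 [ 49.6  71.2 211.1]
 [ 77.8  52.7 211.1]
 [ 92.9  22.7 211.1]
 [ 91.  -10.9 211.1]
 [ 72.6 -39.  211.1]
 [ 42.6 -54.2 211.2]]
```

```bash
python3 -m jog '[[0,-0.007,0.029,0,0,0,0],[0,-0.014,0.058,0.03,0,0,0],[0,-0.014,0.058,0.08,0,0,0],[0,-0.014,0.058,0.13,0,0,0],[0,-0.014,0.058,0.16,0,0,0]]'
python3 -m jog '[[0,0,0,0.01,0,0,0],[0,0,0,0.018,0,0,0],[0,0,0,0.022,0,0,0],[0,0,0,0.022,0,0,0],[0,0,0,0.022,0,0,0]]'
python3 - <<'E'
from h import *
s,r=snap("wrist","pics/d.png"); print(s['eef_pos'],s['tool_rot'],s['wrist_force'])
R=cv2.Rodrigues(np.array(s["tool_rot"]))[0]; print("tip",s['eef_pos']+173*R[:,2])
E
```

```text
time_s: 2.02
eef_pos: [500.6, -363.9, 241.2]
tool_rot: [-3.095, -0.518, 0.005]
wrist_force: [0.4, 0.1, 0.3]
finger_gap: 0.1
time_s: 2.65
eef_pos: [503.2, -363.5, 223.8]
tool_rot: [3.096, 0.522, 0.002]
wrist_force: [-0.1, 1.2, -0.2]
finger_gap: -0.5
[ 503.21087462 -363.54645971  223.81143477] [3.09647510e+00 5.22014258e-01 1.92605541e-03] [-0.14701898  1.20184996 -0.22980521]
tip [ 503.46109057 -363.75406491   50.81174028]
```

View pics/d.png

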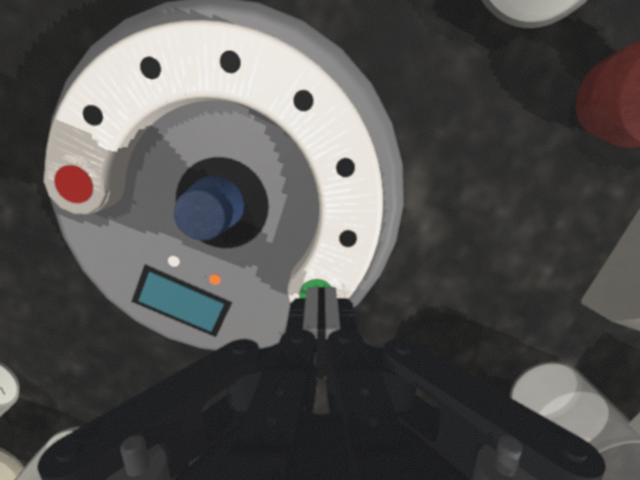

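Tips hang just over the green mark (about (320,292)); dots at (348,238),(345,167),(303,100),(230,62),(150,67),(92,115), red (74,184).

```bash
cat > fit.py <<'E'
from h import *
from scipy.optimize import least_squares
np.set_printoptions(precision=1,suppress=True)
p=px2w("pics/d.png",[(348,238),(345,167),(303,100),(230,62),(150,67),(92,115),(74,184)],38)[:,:2]
a=np.radians(np.arange(-105,106,30))
F=lambda q:q[:2]+65*np.c_[np.cos(a+q[2]),np.sin(a+q[2])]
s=least_squares(lambda q:(F(q)[1:]-p).ravel(),[524,-303,-.15]); q=s.x
print(q[:2],np.degrees(q[2]),"rms",np.sqrt(2*s.cost/7)); M=F(q);print(M)
E
python3 fit.py
python3 -m jog '[[0,0,0,0.005,0,0,0],[0,0,0,0.008,0,0,0],[0,0,0,0.011,0,0,0],[0,0,0,0.0125,0,0,0],[0,0,0,0.0125,0,0,0]]'
python3 -m jog '[[0,0,0,0.0005,0,0,0],[0,0,0,0.001,0,0,0],[0,0,0,0.0015,0,0,0],[0,0,0,0.002,0,0,0],[0,0,0,0.002,0,0,0]]'
```

```text
[ 527.8 -301.9] -7.50422527928971 rms 0.5342651317503183
[[ 502.9 -362. ]
 [ 536.3 -366.4]
 [ 567.3 -353.5]
 [ 587.8 -326.8]
 [ 592.2 -293.5]
 [ 579.3 -262.4]
 [ 552.7 -241.9]
 [ 519.3 -237.5]]
time_s: 3.32
eef_pos: [502.7, -363.2, 210.2]
tool_rot: [-3.097, -0.522, 0.001]
wrist_force: [-1.3, 1.4, 3.3]
finger_gap: 0.1
time_s: 3.95
eef_pos: [502.7, -363.3, 208.2]
tool_rot: [-3.098, -0.522, 0.0]
wrist_force: [-2.4, 2.1, 3.6]
finger_gap: 0.1
```

```bash
cat >> fit.py <<'E'
st=observe();R=cv2.Rodrigues(np.array(st["tool_rot"]))[0][:2,:2]
print("err here",(M[0]-np.array(st['eef_pos'])[:2])@R, "tip z",st['eef_pos'][2]-173)
P=lambda d:q[:2]+65*np.array([np.cos(np.radians(d)+q[2]),np.sin(np.radians(d)+q[2])])
for i in range(7): print(i,[((P(-105+30*i+6*k)-M[i])@R).round(1).tolist() for k in range(1,6)])
E
python3 fit.py
```

```text
[ 527.8 -301.9] -7.50422527928971 rms 0.5342651317503183
[[ 502.9 -362. ]
 [ 536.3 -366.4]
 [ 567.3 -353.5]
 [ 587.8 -326.8]
 [ 592.2 -293.5]
 [ 579.3 -262.4]
 [ 552.7 -241.9]
 [ 519.3 -237.5]]
err here [ 0.6 -1.1] tip z 35.15383258513651
0 [[5.3, 4.2], [11.0, 7.9], [17.1, 11.0], [23.5, 13.4], [30.1, 15.1]]
1 [[6.7, 1.0], [13.5, 1.3], [20.3, 0.9], [27.0, -0.2], [33.6, -2.0]]
2 [[6.3, -2.5], [12.4, -5.6], [18.1, -9.3], [23.3, -13.7], [28.1, -18.5]]
3 [[4.2, -5.3], [7.9, -11.0], [11.0, -17.1], [13.4, -23.5], [15.1, -30.1]]
4 [[1.0, -6.7], [1.3, -13.5], [0.9, -20.3], [-0.2, -27.0], [-2.0, -33.6]]
5 [[-2.5, -6.3], [-5.6, -12.4], [-9.3, -18.1], [-13.7, -23.3], [-18.5, -28.1]]
6 [[-5.3, -4.2], [-11.0, -7.9], [-17.1, -11.0], [-23.5, -13.4], [-30.1, -15.1]]
```

```bash
python3 -m jog '[[0,0.0055,0.004,0,0,0,0],[0,0.0115,0.0075,0,0,0,0],[0,0.0175,0.0105,0,0,0,0],[0,0.024,0.013,0,0,0,0],[0,0.0305,0.0145,0,0,0,0]]'
```

```text
time_s: 4.58
eef_pos: [537.0, -367.3, 208.3]
tool_rot: [3.097, 0.522, 0.0]
wrist_force: [-2.8, -0.2, 3.9]
finger_gap: 0.1
```

Tracks well (dot 1 at 536.3, -366.4; force 3.9 N). Continuing.

```bash
python3 -m jog '[[0,0.0067,0.001,0,0,0,0],[0,0.0135,0.0013,0,0,0,0],[0,0.0203,0.0009,0,0,0,0],[0,0.027,-0.0002,0,0,0,0],[0,0.0336,-0.002,0,0,0,0]]'
python3 -m jog '[[0,0.0063,-0.0025,0,0,0,0],[0,0.0124,-0.0056,0,0,0,0],[0,0.0181,-0.0093,0,0,0,0],[0,0.0233,-0.0137,0,0,0,0],[0,0.0281,-0.0185,0,0,0,0]]'
```

```text
time_s: 5.2
eef_pos: [568.0, -354.0, 208.4]
tool_rot: [3.097, 0.522, 0.001]
wrist_force: [-1.9, -2.3, 4.0]
finger_gap: 0.1
time_s: 5.82
eef_pos: [588.3, -327.1, 208.4]
tool_rot: [3.097, 0.522, 0.001]
wrist_force: [-0.9, -2.9, 3.6]
finger_gap: -0.2
```

```bash
python3 -m jog '[[0,0.0042,-0.0053,0,0,0,0],[0,0.0079,-0.011,0,0,0,0],[0,0.011,-0.0171,0,0,0,0],[0,0.0134,-0.0235,0,0,0,0],[0,0.0151,-0.0301,0,0,0,0]]'
```

```text
time_s: 6.45
eef_pos: [592.5, -293.6, 208.3]
tool_rot: [3.098, 0.522, 0.001]
wrist_force: [-0.7, -3.0, 2.9]
finger_gap: 0.3
```

```bash
python3 -m jog '[[0,0.001,-0.0067,0,0,0,0],[0,0.0013,-0.0135,0,0,0,0],[0,0.0009,-0.0203,0,0,0,0],[0,-0.0002,-0.027,0,0,0,0],[0,-0.002,-0.0336,0,0,0,0]]'
python3 -m jog '[[0,-0.0025,-0.0063,0,0,0,0],[0,-0.0056,-0.0124,0,0,0,0],[0,-0.0093,-0.0181,0,0,0,0],[0,-0.0137,-0.0233,0,0,0,0],[0,-0.0185,-0.0281,0,0,0,0]]'
python3 -m jog '[[0,-0.0053,-0.0042,0,0,0,0],[0,-0.011,-0.0079,0,0,0,0],[0,-0.0171,-0.011,0,0,0,0],[0,-0.0235,-0.0134,0,0,0,0],[0,-0.03,-0.015,0,0,0,0]]'
python3 -m jog '[[0,0,0,0,0,0,0],[0,0,0,0,0,0,0],[0,0,0,0,0,0,0],[0,0,0,0,0,0,0],[0,0,0,0,0,0,0]]'
python3 - <<'E'
from h import *
snap("wrist","pics/e.png")
E
```

```text
time_s: 7.08
eef_pos: [579.3, -262.5, 208.3]
tool_rot: [3.098, 0.522, 0.001]
wrist_force: [1.6, -2.2, 4.2]
finger_gap: -0.2
time_s: 7.7
eef_pos: [552.4, -242.2, 208.2]
tool_rot: [-3.098, -0.522, -0.0]
wrist_force: [2.5, -0.8, 4.9]
finger_gap: -0.0
time_s: 8.32
eef_pos: [519.0, -238.0, 208.1]
tool_rot: [-3.098, -0.522, 0.0]
wrist_force: [2.8, 0.5, 3.6]
finger_gap: -0.4
time_s: 8.95
eef_pos: [519.0, -238.0, 207.7]
tool_rot: [-3.097, -0.522, 0.003]
wrist_force: [-3.5, -0.6, 3.9]
finger_gap: 0.2
```

View pics/e.png

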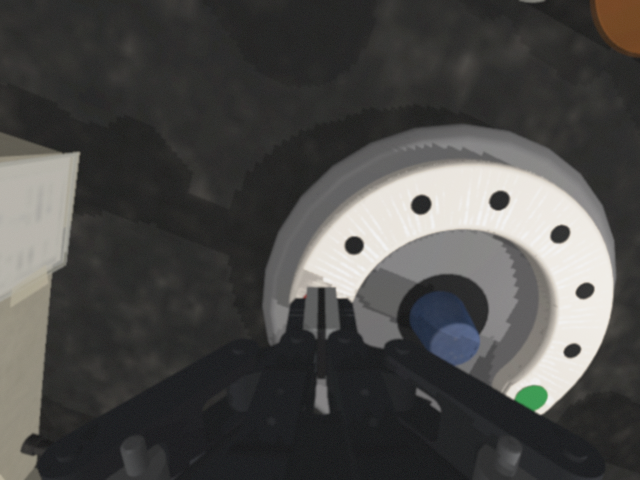

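The tips (about (320,295)) cover the red mark, and the stopper still stands upright in place at (445,330). The push is steady at about 3.9 N, so I'm handing in.

```bash
python3 -c "
from plant import *
print(observe()['wrist_force'],hand_in())"
```

```text
the job is handed in; nothing more can be done
[-3.40339537 -0.73372646  4.29313905] None
```

I ran the closed fingertips along the bar from the green mark over all six dots to the red mark without lifting, and handed in at about 9 s with them still pressing there.

- **Position:** at each dot and at the red mark, the measured position was about 1 mm or less from the centre worked out from the camera images. At the green mark it was about 1.3 mm off.
- **Pressure:** the bar was pressed about 3 mm throughout, judging from the measured height of the tool. The downward push read between 2.9 and 4.9 N at every check and 4.3 N just before hand-in, against the 15 N limit.
- **Surroundings:** the last wrist picture showed the tips covering the red mark and the stopper upright in its place. The bystanders were mostly out of view in that picture. I did not measure them again, but the route stayed well clear of them.
- **Checks:** none failed. The two wrist-camera fits of the console position agreed to under 1 mm, and my first rough estimate from the fixed cameras differed from them by about 3 mm.

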